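# Set a wireless gateway between the antennas of a shield box and seal the hood

### The arm

A 7-joint arm with a two-finger parallel gripper is mounted at the origin on a cart in front of the work surface, level with it; the furniture and walls round the work are solid. World frame = base frame: x ahead of the robot, y to its left, z up, the work surface at z = 0. Lengths are in m, angles in degrees, forces in N, time in s.
With the tool pointing down it reaches from about 0.425 to 0.875 m from the base axis. Payload 4.7 kg.
Tool frame: the origin (TCP) lies on the mounting face of the last link; the fingertips stand 182 mm ahead of it and the grasp point (between the pads) lies 164 mm ahead of it; z points along the fingers, y is the line along which they close (so a half turn about z gives the same grasp; the last joint's range is limited). The gripper opens to 87 mm and grips with 3 to 60 N. Pads are 19 mm wide; open, the fingers measure 117 mm over their backs; the gripper's body (75 mm by 190 mm) begins 51 mm behind the grasp point.
Start: joints at [0.808, 18.392, -4.016, 83.108, 1.295, 78.541, -3.26], TCP at [0.65, -0, 0.405] pointing down, gripper open.
Joint ranges: [-163.93, 163.93], [-17.29, 119.83], [-79.2, 71.16], [3.27, 140.29], [-89.18, 269.18], [5.43, 117.66], [-154.24, 154.24]. Speed limits (degrees/s): [147.25, 147.25, 180, 180, 180, 180, 180].

### API

Orientations are given as [roll, pitch, yaw] about the fixed x, y, z axes, in that order (R = Rz(yaw) Ry(pitch) Rx(roll)).
In Python, from cell import env gives the robot as it stands.
- The arm moves only by the tool servo_tool, never from a script. Its argument "plan" is a list of rows, each an object with "xyz": the shift along the tool's x, y, z in cm, a list of three; "twist": the turn, a rotation vector about the tool's x, y, z in degrees, a list of three; "jaw": the closure, from 0 (fully open) to 1 (shut). In form: [{"xyz": [x, y, z], "twist": [wx, wy, wz], "jaw": jaw}, ...]. A call has 1 to 10 rows; each row is the pose to reach, as a shift and turn from the pose commanded when the call began, along the tool's axes at that moment; what a row does not reach only later rows make up. A row lasts 1/12 s, in which the tool goes at most 41.7 mm and 7.16 degrees, less where a joint would pass 70% of its speed; a pose out of reach is approached as far as the arm can. A call with a gripper value outside its range is refused whole. The fingers move at their own pace and stop on an object; "newtons" is the grip in N (left out, the last holds). Time passes only in rows, so rows that repeat a pose let the fingers close. It gives the time, the measured TCP pose, the force, the opening and the grip force at its end, in the units of the state.
- env.get_obs(): the state, without advancing time (a new reading comes with each control period).
- env.read_camera(name): name is "scene" or "side" or "wrist"; returns a dict with "img" (480x640x3 uint8, red, green, blue), "camera_matrix" (3x3 intrinsics, pixels), "R" (3x3) and "t" (3): a world point X has camera coordinates R X + t. Camera axes: x right, y down, z forward; pixel columns grow to the right and rows downward; lengths in m; the calibration is good to about 2 mm. A picture is of the moment at which its call begins. There is no depth.
- env.sign_off(): hands the job in; it is judged then, once.
The state is a dict: "time_s": time; "qpos": joint angles; "joint_velocities": joint speeds; "effort": joint torques, N m; "tool_pos": TCP position; "tool_rot": TCP orientation; "force": force on the tool from outside, world axes, zero at the start; "wrist_torque": the same for the moment, N m; "grip_width": finger opening in m; "grasp_force": force on a finger pad.
Only numpy, scipy, OpenCV 4.12 (cv2) and the standard library are available. Lean on these libraries where they do the work, as an engineer would, in place of code of your own. Each camera call takes 0.05 s, during which the arm holds its last target. There are 200 camera calls.

### The job

Get the shield box ready for a radio test: slide the gateway along the deck until it sits midway between the two antennas, abreast of them and square to them. Then swing the hood shut and turn its T-handle clockwise as far as it goes, so that the hood is drawn down tight on its gasket. Do not lift the gateway off the deck, and leave the flask, beaker, tape roll and bottle on the bench where they are.

Things in the scene. Friction and masses are not known exactly. Their poses are not given: they have to be found in the camera images.
- gateway_center (a point): Centre, 18 mm above the deck, of the wireless gateway: a loose flat grey and black plastic case with cooling slots on top, 104 mm long (its x), 96 mm wide (y), 36 mm high, 0.26 to 0.49 kg. Too wide to grasp; push it on its upright sides. At the start it lies on the deck's end nearest the robot, right of the antennas' middle line, turned up to 0.3 rad from the box's x.
- antenna_bracket: Fixed bracket on the deck carrying both antennas. Origin on the deck, midway between them: the gateway's centre belongs over it. x points away from the robot, y from right antenna to left. Antennas: upright white panels, x -24 to 24 mm, 46 mm high, inner faces at y = +-75 mm (27 mm gap each side of the gateway), outer +-96. Cross bar 14 mm high behind, from x = 63 mm; robot's side open.
- shield_box: Base of the shield box, fixed. Origin: centre of its underside, on the worktop; x away from the robot, y left; turned up to 0.2 rad. Aluminium deck 332 x 260 mm (x, y), top 14 mm up; round its edge a curb with rubber gasket, up to 30 mm high, from 150 mm (x) and 112 mm (y) off centre. Right of it a steel latch keeper, 52 mm high, x -15 to 42, y -168 to -200 mm.
- hood (a joint): Angle (rad) of the sheet-metal hood, 328 x 256 mm, 64 mm deep, hinged on the left of the box along its x, at y = 130, z = 24 mm. Starts open at its stop, 1.75, hollow side to the right. Stays open above about 1.4; pushed below about 1.2 it sinks shut by itself against a damper in about 4 s and rests at about 0.015 on the springy gasket. 0: drawn tight.
- hood_face (a point): Point on the outer face of the hood's top plate to push it over, clear of the T-handle: at box x = -110 mm, 235 mm along the plate from the hinge and 64 mm out from the rim plane. With the hood open the face looks left, the point about 0.24 m up; pushing it level to the right for 0.2 m with a fingertip (under 10 N) tips the hood past its balance. Shut, it faces up, 88 mm up.
- latch (a joint): Turn (rad) of the T-handle latch on the hood's free edge: 0 to 0.22 at the start (open, bar about along the box's x), growing clockwise seen from above with the hood shut, to the stop at 1.45 (bar across). With the hood on its gasket, turning carries the pawl under the ramped keeper and draws the hood down, tight from 1.22 on. Takes about 0.3 N m, stays where left.
- latch_bar (a point): Centre of the black T-bar, 66 mm long (its x), 13 mm thick (y), 14 mm high, on the latch axis (z, away from the hood). With the hood shut the axis is upright at box x = 0, y = -152 mm and the bar 117 mm above the worktop, with 22 mm free below it; pinch it across its thickness from above.
- red_flask_center (a point): Middle (50 mm up) of a conical plastic flask 80 mm wide and 100 mm high with a screw cap, bystander at the back left.
- beaker_center (a point): Middle (35 mm up) of an empty glass beaker 53 mm wide and 70 mm high, bystander at the back left.
- tape_center (a point): Middle (10 mm up) of a roll of tape 52 mm across and 21 mm high lying flat, bystander at the front right.
- bottle_center (a point): Middle (53 mm up) of a screw-cap bottle 56 mm wide and 106 mm high, bystander at the front right, near the balance.

How it is judged (in metres and radians):
On the way, in this order (a step that is already met when the one before it is completed fails the run):
1. The gateway lies midway between the antennas, abreast of them and square, with the hood still open (x of gateway_center in the frame of antenna_bracket between -0.01 and 0.01 m and y of gateway_center in the frame of antenna_bracket between -0.008 and 0.008 m and angle between the x axis of gateway_center and the x axis of antenna_bracket, either way round below 0.09 rad and value of joint hood above 0.8 rad), for 0.2 s.
2. The hood lies shut on its gasket, the gateway still in place (x of gateway_center in the frame of antenna_bracket between -0.01 and 0.01 m and y of gateway_center in the frame of antenna_bracket between -0.008 and 0.008 m and angle between the x axis of gateway_center and the x axis of antenna_bracket, either way round below 0.09 rad and value of joint hood below 0.035 rad), for 0.2 s.
At the end, for the whole second after the job is handed in: The gateway's centre is within 8 mm of midway between the antennas and within 10 mm of abreast of them, square to them within 0.09 rad; the T-handle is turned to at least 1.22 rad and the hood is drawn down on its gasket (hood angle below 0.008 rad) (x of gateway_center in the frame of antenna_bracket between -0.01 and 0.01 m and y of gateway_center in the frame of antenna_bracket between -0.008 and 0.008 m and angle between the x axis of gateway_center and the x axis of antenna_bracket, either way round below 0.09 rad and value of joint hood below 0.008 rad and value of joint latch above 1.22 rad); the robot touches nothing.
It fails at once if The gateway is lifted off the deck (height (world z) of gateway_center above 0.062 m).
It fails at once if The red flask is displaced by more than 40 mm (distance of red_flask_center from where it was at the start of the episode above 0.04 m).
It fails at once if The beaker is displaced by more than 40 mm (distance of beaker_center from where it was at the start of the episode above 0.04 m).
It fails at once if The tape is displaced by more than 40 mm (distance of tape_center from where it was at the start of the episode above 0.04 m).
It fails at once if The bottle is displaced by more than 40 mm (distance of bottle_center from where it was at the start of the episode above 0.04 m).
It also fails if it takes over 72 s, if anything falls off the work surface, if the arm or the gripper's body presses on something with over 40 N, if the wrist force passes 120 N, or if a joint passes its speed limit or range.

## Working session

There is one attempt and no reset: what is moved stays moved. The work goes in short steps, Python scripts to look and compute and a tool call to move; the robot and the scene stay as the last step left them, time stands still between calls to the robot, and variables do not carry over. Pictures are saved under pics/ and viewed, at most 10 in all, crops included, and the job is handed in when it is done.

Besides the shell and the picture viewer there is one more tool, called by a JSON object that holds its "fn" and its "kwargs". servo_tool: Moves the arm, as the interface text tells. Its arguments: {"type":"object","properties":{"plan":{"type":"array","items":{"type":"object","properties":{"xyz":{"type":"array","items":{"type":"number"}},"twist":{"type":"array","items":{"type":"number"}},"jaw":{"type":"number"}}}},"newtons":{"type":"number"}},"required":["plan"]}

```bash
mkdir -p pics; ls; python3 - <<'E'
from cell import env
import cv2,pickle
d={}
for n in("scene","side","wrist"):
    c=env.read_camera(n);d[n]=c
    cv2.imwrite(f"pics/{n}0.png",c["img"][:,:,::-1])
    print(n,c["camera_matrix"].round(1).tolist(),(-c["R"].T@c["t"]).round(3),c["R"].round(3).tolist())
pickle.dump(d,open("c0.pkl","wb"))
print(env.get_obs())
E
```

```text
pics
scene [[441.9, 0.0, 318.7], [0.0, 441.9, 238.9], [0.0, 0.0, 1.0]] [-0.35   0.654  0.849] [[-0.639, -0.769, -0.014], [-0.419, 0.363, -0.832], [0.645, -0.526, -0.555]]
side [[530.0, 0.0, 326.7], [0.0, 530.0, 239.5], [0.0, 0.0, 1.0]] [ 0.409 -1.058  0.913] [[0.996, -0.088, 0.007], [-0.05, -0.627, -0.778], [0.073, 0.774, -0.629]]
wrist [[383.0, 0.0, 324.7], [0.0, 383.0, 239.8], [0.0, 0.0, 1.0]] [0.649 0.069 0.385] [[1.0, 0.0, -0.001], [0.001, -0.968, 0.251], [-0.001, -0.251, -0.968]]
{'time_s': 0.15, 'qpos': array([ 0.80700038, 18.42881278, -4.01250583, 83.15849875,  1.29539867,
       78.54067473, -3.26020831]), 'joint_velocities': array([ 0.07679806, -0.15725182, -0.02062092, -0.21832275, -0.01703803,
       -0.00223405,  0.11608992]), 'effort': array([ 2.16972071e-04, -4.91794288e+01, -4.04079035e-01, -3.12878716e+01,
       -6.39387709e-02,  4.04033612e-02,  9.90178205e-05]), 'tool_pos': array([ 6.49850139e-01, -5.26443094e-05,  4.03920766e-01]), 'tool_rot': array([-1.79917238e+02,  6.38992344e-03,  8.99993900e+01]), 'force': array([-0.3249635 , -0.03638987, -0.53906183]), 'wrist_torque': array([-0.0104413 ,  0.02361487, -0.06862484]), 'grasp_force': 0.0, 'grip_width': 0.08688858337928836}
```

View pics/side0.png

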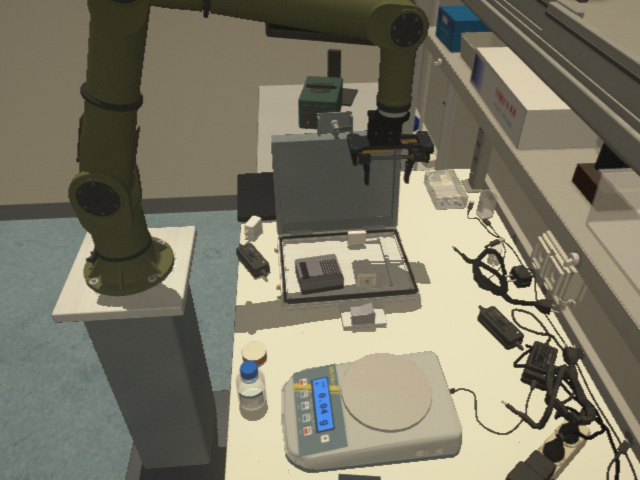

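View pics/wrist0.png

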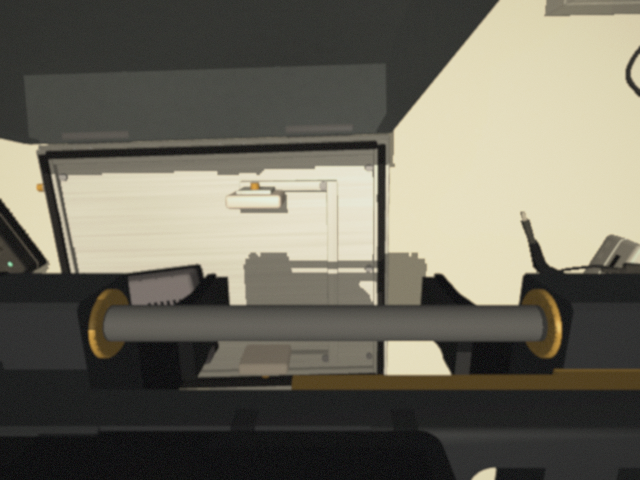

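View pics/scene0.png

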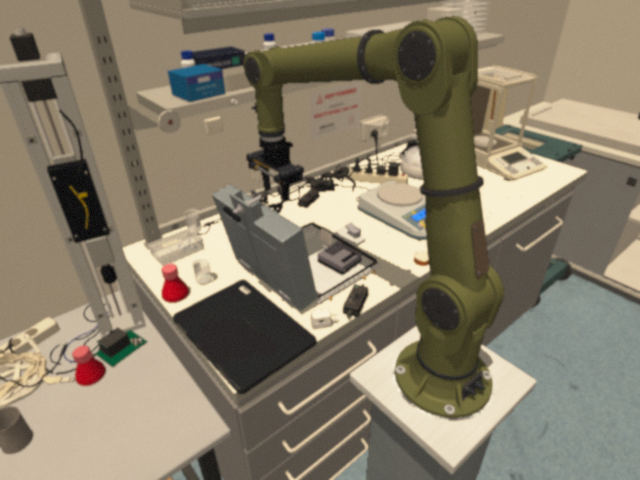

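Scene: box with hood open at the left (side view: deck around (345,265), gateway (320,272), keeper (363,315)); tape at (254,353), bottle (250,385). Enlarge the side view.

```bash
python3 - <<'E'
import cv2
i=cv2.imread("pics/side0.png")[222:336,268:420]
cv2.imwrite("pics/side0c.png",cv2.resize(i,None,fx=5,fy=5,interpolation=cv2.INTER_CUBIC))
E
```

```text
(no output)
```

View pics/side0c.png

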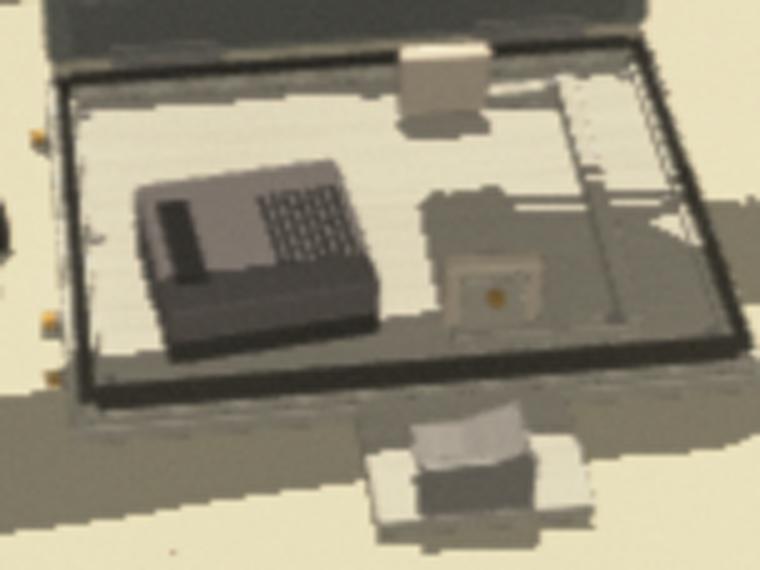

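```bash
cat > h.py <<'E'
import numpy as np,pickle,cv2
def proj(c,X):
    p=np.asarray(X)@c["R"].T+c["t"]; q=p@c["camera_matrix"].T; return q[...,:2]/q[...,2:]
def ray(c,u,z):
    d=c["R"].T@np.linalg.solve(c["camera_matrix"],[u[0],u[1],1.]);o=-c["R"].T@c["t"];return o+d*(z-o[2])/d[2]
def tf(p,X):
    X=np.asarray(X,float);c,s=np.cos(p[2]),np.sin(p[2])
    return np.stack([p[0]+c*X[:,0]-s*X[:,1],p[1]+s*X[:,0]+c*X[:,1],X[:,2]],1)
E
python3 - <<'E'
from h import *
from scipy.optimize import least_squares
d=pickle.load(open("c0.pkl","rb"));S=d["side"];W=d["wrist"]
f=lambda L:np.array(L)/5+[268,222]-[.4,.4]
boxp=f([(73,88),(93,383),(733,338),(632,48)]);boxX=[(-.15,.112,.03),(-.15,-.112,.03),(.15,-.112,.03),(.15,.112,.03)]
wp=np.array([(54,158),(379,152.)]);wX=[(-.15,.112,.03),(.15,.112,.03)]
brp=f([(447,257),(545,253),(445,325),(540,325),(400,57),(490,50),(400,115),(488,113)])
brX=[(-.024,-.096,.06),(.024,-.096,.06),(-.024,-.096,.014),(.024,-.096,.014),(-.024,.075,.06),(.024,.075,.06),(-.024,.075,.014),(.024,.075,.014)]
gp=f([(135,187),(333,160),(165,306),(378,275),(172,360),(378,328)])
gX=[(-.052,.048,.05),(.052,.048,.05),(-.052,-.048,.05),(.052,-.048,.05),(-.052,-.048,.014),(.052,-.048,.014)]
for name,pp,X,wpp,wXX in(("box",boxp,boxX,wp,wX),("br",brp,brX,0,0),("gw",gp,gX,0,0)):
    r=lambda q:np.concatenate([(proj(S,tf(q,X))-pp).ravel()]+([(proj(W,tf(q,wXX))-wpp).ravel()] if wXX else []))
    s=least_squares(r,[.6,-.05,0]);print(name,s.x.round(4),r(s.x).reshape(-1,2).round(1).tolist())
for n,u,z in(("tape",(254,353),.02),("bottlecap",(249,370),.106)):print(n,ray(S,u,z).round(3))
print("keeper",ray(S,f([(470,425)])[0],.052).round(3),"bar x",ray(W,(328,200),.028).round(3))
E
```

```text
box [ 0.5514 -0.0574  0.0176] [[1.9, -2.8], [2.1, -2.3], [-0.3, -2.2], [0.7, -1.5], [-3.8, 1.3], [2.0, 1.5]]
br [ 0.5911 -0.0483  0.0093] [[0.0, 1.6], [0.4, 1.2], [-0.4, 2.0], [0.2, 0.7], [0.1, -2.6], [0.3, -2.2], [-0.4, -0.7], [-0.2, -1.3]]
gw [ 0.4795 -0.0994  0.1343] [[-0.8, -1.6], [0.3, -1.9], [0.3, 0.8], [0.7, 0.5], [-0.7, 0.9], [0.3, 0.8]]
tape [ 0.326 -0.326  0.02 ]
bottlecap [ 0.325 -0.436  0.106]
keeper [ 0.566 -0.241  0.052] bar x [0.652 0.015 0.028]
```

{"fn": "servo_tool", "kwargs": {"plan": [{"xyz": [-4, -4, 1], "jaw": 0.43}, {"xyz": [-7, -7, 3], "jaw": 0.43}, {"xyz": [-10, -10, 5], "jaw": 0.43}, {"xyz": [-13, -13, 7], "jaw": 0.43}, {"xyz": [-16, -15, 9], "jaw": 0.43}, {"xyz": [-18, -17, 11], "jaw": 0.43}, {"xyz": [-18, -17, 14], "jaw": 0.43}, {"xyz": [-18, -17, 17], "jaw": 0.43}, {"xyz": [-18, -17, 18.7], "jaw": 0.43}, {"xyz": [-18, -17, 18.7], "jaw": 0.43}]}}

```text
validation failed for argument at $.pl...
```

```bash
python3 - <<'E'
from cell import env
import cv2,pickle
s=env.read_camera("side");w=env.read_camera("wrist");pickle.dump((s,w),open("c1.pkl","wb"))
a=cv2.resize(s["img"][222:336,250:420,::-1],(680,456),interpolation=cv2.INTER_CUBIC)
cv2.imwrite("pics/s1.png",a);cv2.imwrite("pics/w1.png",w["img"][:,:,::-1])
o=env.get_obs();print(o["tool_pos"],o["tool_rot"],o["force"],o["grip_width"],o["time_s"])
E
```

```text
[ 6.49905160e-01 -1.17247738e-05  4.04251504e-01] [-1.79950411e+02  5.74995526e-03  9.00009542e+01] [-0.30926757  0.00924149 -0.14506674] 0.08697273594308567 0.25
```

View pics/w1.png

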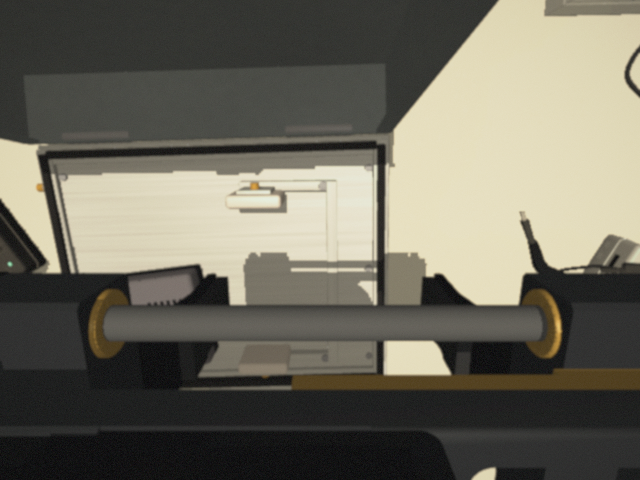

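The call was refused (twist needed in each row); the view is unchanged. 5 of 10 pictures used.

{"fn": "servo_tool", "kwargs": {"plan": [{"xyz": [-4, -4, 1], "twist": [0, 0, 0], "jaw": 0.43}, {"xyz": [-7, -7, 3], "twist": [0, 0, 0], "jaw": 0.43}, {"xyz": [-10, -10, 5], "twist": [0, 0, 0], "jaw": 0.43}, {"xyz": [-13, -13, 7], "twist": [0, 0, 0], "jaw": 0.43}, {"xyz": [-16, -15, 9], "twist": [0, 0, 0], "jaw": 0.43}, {"xyz": [-18, -17, 11], "twist": [0, 0, 0], "jaw": 0.43}, {"xyz": [-18, -17, 14], "twist": [0, 0, 0], "jaw": 0.43}, {"xyz": [-18, -17, 17], "twist": [0, 0, 0], "jaw": 0.43}, {"xyz": [-18, -17, 18.7], "twist": [0, 0, 0], "jaw": 0.43}, {"xyz": [-18, -17, 18.7], "twist": [0, 0, 0], "jaw": 0.43}]}}

```text
time_s: 1.08
tool_pos: [0.4777, -0.1801, 0.214]
tool_rot: [-179.6, -0.1, 89.9]
force: [0.1, 0.3, -0.5]
grip_width: 0.0498
grasp_force: 0.0
```

{"fn": "servo_tool", "kwargs": {"plan": [{"xyz": [0, 0.3, -0.3], "twist": [0, 0, -0.7], "jaw": 0.43}, {"xyz": [1, 0.3, -0.3], "twist": [0, 0, -0.7], "jaw": 0.43}, {"xyz": [1.8, 0.3, -0.3], "twist": [0, 0, -0.7], "jaw": 0.43}, {"xyz": [2.6, 0.3, -0.3], "twist": [0, 0, -0.7], "jaw": 0.43}, {"xyz": [3.4, 0.3, -0.3], "twist": [0, 0, -0.7], "jaw": 0.43}, {"xyz": [4.2, 0.3, -0.3], "twist": [0, 0, -0.7], "jaw": 0.43}, {"xyz": [5, 0.3, -0.3], "twist": [0, 0, -0.7], "jaw": 0.43}, {"xyz": [5.8, 0.3, -0.3], "twist": [0, 0, -0.7], "jaw": 0.43}, {"xyz": [6.4, 0.3, -0.3], "twist": [0, 0, -0.7], "jaw": 0.43}, {"xyz": [6.4, 0.3, -0.3], "twist": [0, 0, -0.7], "jaw": 0.43}]}}

```text
time_s: 1.92
tool_pos: [0.4831, -0.114, 0.2207]
tool_rot: [180.0, -0.1, 90.8]
force: [-0.5, -0.3, -0.4]
grip_width: 0.0497
grasp_force: 0.0
```

```bash
python3 - <<'E'
from cell import env
import cv2,pickle
s=env.read_camera("side");w=env.read_camera("wrist");pickle.dump((s,w),open("c1.pkl","wb"))
a=cv2.resize(s["img"][222:336,268:420,::-1],(760,570),interpolation=cv2.INTER_CUBIC)
b=cv2.resize(w["img"][:,:,::-1],(480,360))
cv2.imwrite("pics/s1.png",a);cv2.imwrite("pics/w1b.png",w["img"][:,:,::-1])
o=env.get_obs();print(o["tool_pos"],o["tool_rot"],o["force"],o["grip_width"],o["time_s"])
E
```

```text
[ 0.48259956 -0.11450838  0.22005359] [-1.79896987e+02 -1.18474929e-01  9.07740036e+01] [ 0.8446377   0.49603355 -0.13971628] 0.04960728683585478 2.0167
```

View pics/w1b.png

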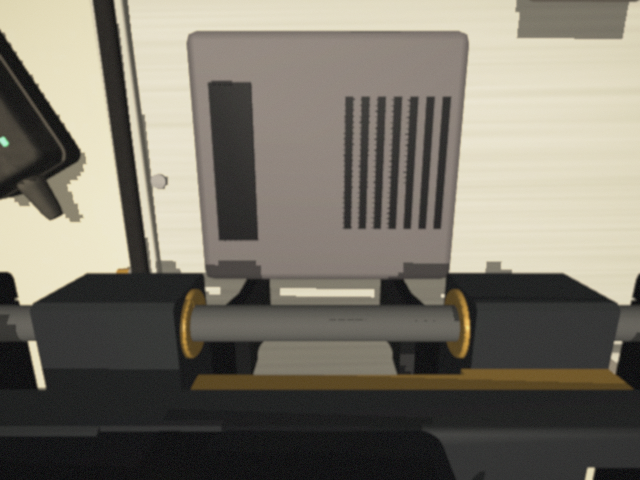

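```bash
python3 - <<'E'
from h import *
s,w=pickle.load(open("c1.pkl","rb"))
for u in((188,33),(468,33),(206,277),(447,277)):print(ray(w,u,.05).round(4))
E
```

```text
[ 0.4315 -0.0087  0.05  ]
[ 0.5317 -0.0073  0.05  ]
[ 0.4321 -0.1012  0.05  ]
[ 0.5328 -0.0998  0.05  ]
```

View pics/s1.png

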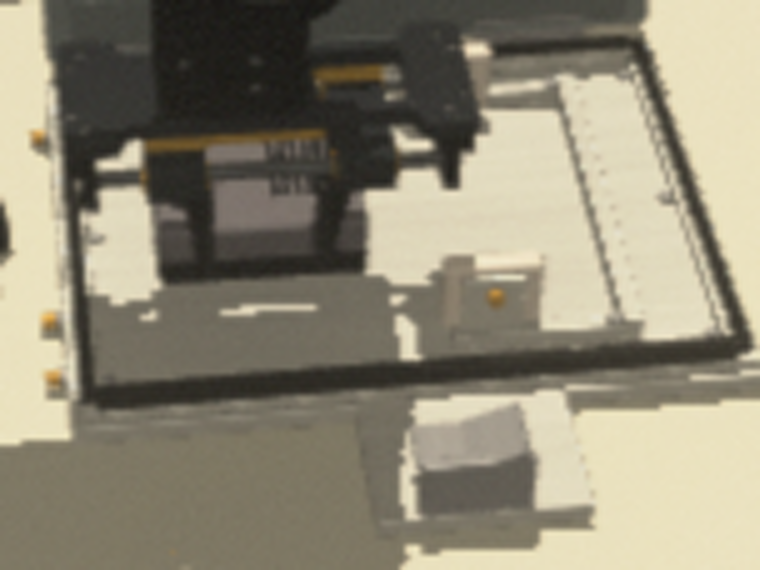

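{"fn": "servo_tool", "kwargs": {"plan": [{"xyz": [-0.8, 0, 0], "twist": [0, 0, 0], "jaw": 0.43}, {"xyz": [-0.8, 0, -4], "twist": [0, 0, 7], "jaw": 0.43}, {"xyz": [0, 0, -8], "twist": [0, 0, 14], "jaw": 0.43}, {"xyz": [2, 0, -10], "twist": [0, 0, 21], "jaw": 0.43}, {"xyz": [4, 0, -10], "twist": [0, 0, 28], "jaw": 0.43}, {"xyz": [6.3, 0, -10], "twist": [0, 0, 35], "jaw": 0.43}, {"xyz": [6.3, 0, -10], "twist": [0, 0, 42], "jaw": 0.43}, {"xyz": [6.3, 0, -10], "twist": [0, 0, 49], "jaw": 0.43}, {"xyz": [6.3, 0, -10], "twist": [0, 0, 56], "jaw": 0.43}, {"xyz": [6.3, 0, -10], "twist": [0, 0, 63], "jaw": 0.43}]}}

```text
time_s: 2.85
tool_pos: [0.482, -0.0532, 0.3201]
tool_rot: [-179.9, 0.1, 27.4]
force: [0.5, -0.4, 0.7]
grip_width: 0.0494
grasp_force: 0.0
```

{"fn": "servo_tool", "kwargs": {"plan": [{"xyz": [0, 0, 0], "twist": [0, 0, 7], "jaw": 0.43}, {"xyz": [0, 0, 0], "twist": [0, 0, 14], "jaw": 0.43}, {"xyz": [0, 0, 0], "twist": [0, 0, 21], "jaw": 0.43}, {"xyz": [0, 0, 0], "twist": [0, 0, 27], "jaw": 0.43}, {"xyz": [0, 0, 0], "twist": [0, 0, 27], "jaw": 0.43}]}}

```text
time_s: 3.27
tool_pos: [0.482, -0.0535, 0.3201]
tool_rot: [-180.0, 0.1, 0.5]
force: [-0.5, -0.1, 0.6]
grip_width: 0.0495
grasp_force: 0.0
```

```bash
python3 - <<'E'
from cell import env
import cv2,pickle
w=env.read_camera("wrist");pickle.dump(w,open("c2.pkl","wb"))
cv2.imwrite("pics/w2.png",w["img"][:,:,::-1])
o=env.get_obs();print(o["tool_pos"],o["tool_rot"],o["qpos"],o["force"],o["time_s"])
E
```

```text
[ 0.48200787 -0.05340981  0.32015497] [-1.79965839e+02  8.10309337e-02  7.86530263e-01] [ 3.79604021e+00  2.04271285e+00 -6.12329911e-01  1.12160240e+02
 -7.27717724e-03  6.58803661e+01 -8.60264318e+01] [-0.52864563 -0.48169375 -0.32973006] 3.3167
```

View pics/w2.png

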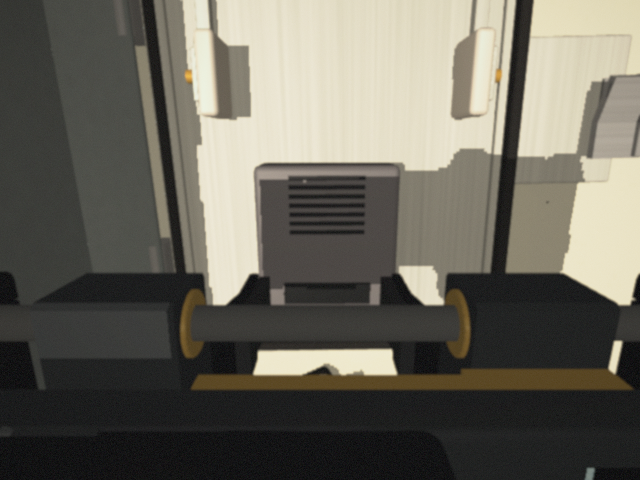

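```bash
python3 - <<'E'
from h import *
w=pickle.load(open("c2.pkl","rb"))
for u in((217,116),(470,115),(213,30),(474,30),(195,30),(495,30),(188,76),(502,76)):print(u,ray(w,u,.06).round(4),ray(w,u,.014).round(4))
print("gw")
for u in((256,167),(401,167),(261,270),(396,270)):print(ray(w,u,.05).round(4))
g=cv2.cvtColor(w["img"],cv2.COLOR_RGB2GRAY)
for v in(45,60,90,105,112):print(v,g[v,180:235:1].tolist()[10:45],g[v,460:505].tolist())
E
```

```text
(217, 116) [0.5629 0.0122 0.06  ] [0.5654 0.0247 0.014 ]
(470, 115) [ 0.5648 -0.1392  0.06  ] [ 0.5677 -0.1557  0.014 ]
(213, 30) [0.6095 0.0116 0.06  ] [0.6209 0.024  0.014 ]
(474, 30) [ 0.6108 -0.1366  0.06  ] [ 0.6225 -0.1527  0.014 ]
(195, 30) [0.6094 0.0219 0.06  ] [0.6208 0.0362 0.014 ]
(495, 30) [ 0.6109 -0.1486  0.06  ] [ 0.6226 -0.1669  0.014 ]
(188, 76) [0.585  0.0278 0.06  ] [0.5918 0.0432 0.014 ]
(502, 76) [ 0.5867 -0.1556  0.06  ] [ 0.5937 -0.1752  0.014 ]
gw
[ 0.5323 -0.0083  0.05  ]
[ 0.5332 -0.1017  0.05  ]
[ 0.4622 -0.0092  0.05  ]
[ 0.4631 -0.1024  0.05  ]
45 [224, 223, 219, 217, 220, 224, 228, 232, 233, 233, 234, 234, 234, 235, 235, 235, 235, 234, 232, 224, 213, 196, 172, 144, 115, 98, 95, 96, 94, 96, 96, 96, 96, 93, 96] [123, 128, 126, 129, 129, 126, 129, 129, 128, 128, 132, 132, 130, 135, 153, 180, 206, 220, 226, 230, 233, 234, 233, 233, 233, 231, 231, 231, 229, 229, 228, 225, 217, 206, 197, 197, 204, 212, 215, 204, 168, 130, 137, 177, 205]
60 [218, 219, 229, 233, 234, 229, 226, 229, 233, 235, 234, 235, 235, 235, 236, 236, 236, 235, 235, 231, 224, 214, 198, 175, 
[... 775 characters left out ...]
, 237, 236, 234, 227, 218, 202, 181, 153, 122, 105, 98, 98, 98, 97, 101] [127, 130, 128, 129, 128, 130, 128, 131, 139, 162, 192, 216, 225, 230, 232, 233, 234, 233, 233, 233, 231, 231, 230, 229, 229, 227, 220, 209, 206, 214, 218, 222, 222, 221, 209, 166, 132, 148, 191, 216, 220, 220, 220, 221, 213]
112 [126, 126, 125, 121, 125, 129, 160, 207, 222, 222, 223, 226, 228, 230, 230, 230, 228, 227, 226, 226, 226, 226, 226, 221, 212, 196, 180, 152, 122, 106, 98, 97, 100, 99, 98] [126, 126, 127, 126, 128, 126, 127, 129, 133, 153, 182, 200, 211, 217, 219, 219, 218, 217, 216, 216, 214, 214, 213, 212, 208, 201, 199, 208, 217, 220, 220, 221, 221, 209, 166, 127, 138, 181, 211, 220, 221, 221, 221, 218, 197]
```

```bash
python3 - <<'E'
from h import *
d=pickle.load(open("c0.pkl","rb"));S=d["side"]
for q in((.587,-.0634,.0126),(.591,-.048,.0126)):
  X=[(-.024,-.096,.06),(-.024,-.096,.014),(-.024,-.075,.06),(-.024,.075,.06),(-.024,.075,.014),(-.024,.096,.06),(.063,-.09,.028)]
  print(((proj(S,tf(q,X))-[268,222])*5+2).round(0).tolist())
# gateway after push, from side crop s1: bottom-right edge (162,282),(362,272) at z=.014
s,w=pickle.load(open("c1.pkl","rb"))
for u in((162,280),(362,270),(445,325),(540,325),(400,115)):print(u,ray(S,np.array(u)/5+[268,222],.014).round(4))
for u in((477,262),(545,255),(400,57),(490,50)):print(u,ray(S,np.array(u)/5+[268,222],.06).round(4))
E
```

```text
[[443.0, 287.0], [439.0, 357.0], [437.0, 257.0], [396.0, 62.0], [393.0, 130.0], [391.0, 37.0], [618.0, 316.0]]
[[447.0, 265.0], [443.0, 335.0], [441.0, 235.0], [400.0, 44.0], [397.0, 111.0], [395.0, 19.0], [620.0, 293.0]]
(162, 280) [ 0.4353 -0.0962  0.014 ]
(362, 270) [ 0.5347 -0.097   0.014 ]
(445, 325) [ 0.5707 -0.1392  0.014 ]
(540, 325) [ 0.6168 -0.143   0.014 ]
(400, 115) [0.5681 0.0218 0.014 ]
(477, 262) [ 0.5832 -0.145   0.06  ]
(545, 255) [ 0.6162 -0.1428  0.06  ]
(400, 57) [0.5656 0.0136 0.06  ]
(490, 50) [0.6131 0.0157 0.06  ]
```

{"fn": "servo_tool", "kwargs": {"plan": [{"xyz": [-2, 0.1, 0], "twist": [0, -5, 0], "jaw": 0.43}, {"xyz": [-3.8, 0.2, 0], "twist": [0, -10, 0], "jaw": 0.43}, {"xyz": [-3.8, 0.2, 0], "twist": [0, -10, 0], "jaw": 0.43}, {"xyz": [-3.8, 0.2, 3], "twist": [0, -10, 0], "jaw": 0.43}, {"xyz": [-3.8, 0.2, 6], "twist": [0, -10, 0], "jaw": 0.43}, {"xyz": [-3.8, 0.2, 9], "twist": [0, -10, 0], "jaw": 0.43}, {"xyz": [-3.8, 0.2, 10.2], "twist": [0, -10, 0], "jaw": 0.43}, {"xyz": [-3.8, 0.2, 10.2], "twist": [0, -10, 0], "jaw": 0.43}]}}

```text
time_s: 3.98
tool_pos: [0.4427, -0.0555, 0.2156]
tool_rot: [-179.9, 10.3, 0.8]
force: [-0.9, 0.4, -0.1]
grip_width: 0.0496
grasp_force: 0.0
```

{"fn": "servo_tool", "kwargs": {"plan": [{"xyz": [0.79, 0, -0.14], "twist": [0, 0, 0], "jaw": 0.43}, {"xyz": [1.58, 0.07, -0.28], "twist": [0, 0, 0], "jaw": 0.43}, {"xyz": [2.46, 0.16, -0.43], "twist": [0, 0, 0], "jaw": 0.43}, {"xyz": [3.35, 0.24, -0.59], "twist": [0, 0, 0], "jaw": 0.43}, {"xyz": [4.23, 0.33, -0.75], "twist": [0, 0, 0], "jaw": 0.43}, {"xyz": [5.12, 0.42, -0.9], "twist": [0, 0, 0], "jaw": 0.43}, {"xyz": [6.01, 0.5, -1.06], "twist": [0, 0, 0], "jaw": 0.43}, {"xyz": [6.9, 0.6, -1.22], "twist": [0, 0, 0], "jaw": 0.43}, {"xyz": [7.88, 0.68, -1.39], "twist": [0, 0, 0], "jaw": 0.43}, {"xyz": [7.88, 0.68, -1.39], "twist": [0, 0, 0], "jaw": 0.43}]}}

```text
time_s: 4.82
tool_pos: [0.5264, -0.0615, 0.2194]
tool_rot: [180.0, 9.9, 0.7]
force: [-1.0, 0.3, 1.5]
grip_width: 0.0495
grasp_force: 0.5
```

```bash
python3 - <<'E'
from cell import env
import cv2,pickle
w=env.read_camera("wrist");pickle.dump(w,open("c3.pkl","wb"))
cv2.imwrite("pics/w3.png",w["img"][:,:,::-1])
o=env.get_obs();print(o["tool_pos"],o["tool_rot"],o["force"],o["time_s"])
E
```

```text
[ 0.52597952 -0.06142069  0.2191787 ] [179.9840813    9.8424014    0.70735378] [0.03319113 0.44163083 0.1878452 ] 4.8667
```

View pics/w3.png

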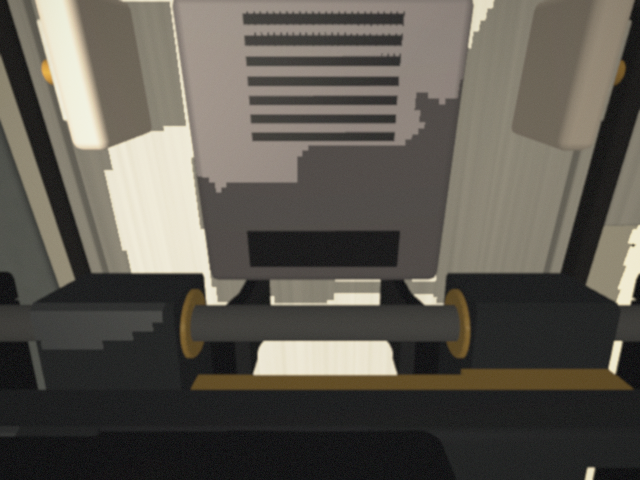

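```bash
python3 - <<'E'
from h import *
w=pickle.load(open("c3.pkl","rb"))
print([ray(w,u,.05).round(4).tolist() for u in((212,277),(438,277))])
print([ray(w,u,.06).round(4).tolist() for u in((107,148),(558,150))])
print([ray(w,u,.014).round(4).tolist() for u in((150,129),(514,131))])
g=cv2.cvtColor(w["img"],cv2.COLOR_RGB2GRAY)
def pk(v,a,b):
    r=cv2.GaussianBlur(g,(0,0),1)[v,a:b].astype(int);e=abs(np.gradient(r));return a+np.argsort(-e)[:4],
for v in(100,200,250):print(v,pk(v,170,240),pk(v,425,480))
E
```

```text
[[0.5092, -0.0147, 0.05], [0.5104, -0.1087, 0.05]]
[[0.5639, 0.0116, 0.06], [0.5652, -0.1387, 0.06]]
[[0.5633, 0.0165, 0.014], [0.5645, -0.1448, 0.014]]
100 (array([182, 186, 185, 181]),) (array([460, 438, 445, 439]),)
200 (array([197, 196, 198, 195]),) (array([446, 447, 445, 448]),)
250 (array([207, 208, 206, 209]),) (array([440, 439, 441, 438]),)
```

{"fn": "servo_tool", "kwargs": {"plan": [{"xyz": [0.6, 0.05, -0.1], "twist": [0, 0, 0], "jaw": 0.43}, {"xyz": [1.2, 0.1, -0.21], "twist": [0, 0, 0], "jaw": 0.43}, {"xyz": [1.8, 0.15, -0.32], "twist": [0, 0, 0], "jaw": 0.43}, {"xyz": [2.3, 0.2, -0.4], "twist": [0, 0, 0], "jaw": 0.43}, {"xyz": [2.65, 0.24, -0.47], "twist": [0, 0, 0], "jaw": 0.43}, {"xyz": [2.65, 0.24, -0.47], "twist": [0, 0, 0], "jaw": 0.43}]}}

```text
time_s: 5.37
tool_pos: [0.5521, -0.0634, 0.2189]
tool_rot: [180.0, 9.9, 0.7]
force: [-2.7, 0.3, 2.3]
grip_width: 0.0495
grasp_force: 1.3
```

{"fn": "servo_tool", "kwargs": {"plan": [{"xyz": [-2, 0, 0.3], "twist": [0, 0, 0], "jaw": 0.43}, {"xyz": [-4, 0, -1], "twist": [0, 0, 0], "jaw": 0.43}, {"xyz": [-5, 0, -4], "twist": [0, 0, 0], "jaw": 0.43}, {"xyz": [-5, 0, -8], "twist": [0, 5, 0], "jaw": 0.7}, {"xyz": [-5, 0, -8], "twist": [0, 10, 0], "jaw": 1}, {"xyz": [-5, 0, -8], "twist": [0, 10, 0], "jaw": 1}]}}

```text
time_s: 5.87
tool_pos: [0.5173, -0.0641, 0.31]
tool_rot: [179.9, -0.8, 0.7]
force: [-0.8, -0.4, -0.2]
grip_width: 0.0367
grasp_force: 0.0
```

```bash
python3 - <<'E'
from cell import env
import cv2,pickle
w=env.read_camera("wrist");s=env.read_camera("scene");pickle.dump((w,s),open("c4.pkl","wb"))
a=w["img"][0:300,:,::-1];b=cv2.resize(s["img"][170:320,190:400,::-1],None,fx=2,fy=2)
c=np=None
import numpy as np
c=np.zeros((600,640,3),np.uint8);c[:300]=a;c[300:600,:420]=b
cv2.imwrite("pics/w4.png",c)
o=env.get_obs();print(o["tool_pos"],o["tool_rot"],o["force"],o["time_s"])
E
```

```text
[ 0.51585366 -0.06388669  0.30653831] [ 1.79986032e+02 -2.12020871e-02  6.90607273e-01] [-0.1616967   0.41905504 -0.93221474] 5.9667
```

View pics/w4.png

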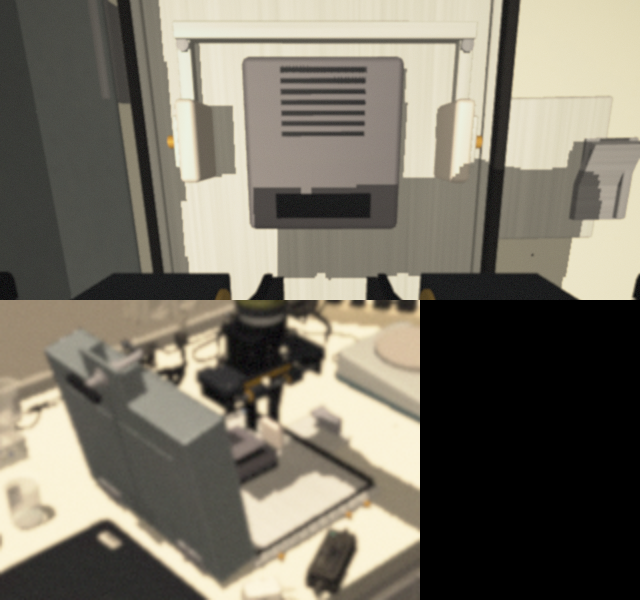

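```bash
python3 - <<'E'
from h import *
w,s=pickle.load(open("c4.pkl","rb"))
G=np.array([ray(w,u,.05) for u in((243,57),(404,57),(398,228),(249,228))]);print(G.round(4).tolist(),G.mean(0).round(4))
g=cv2.GaussianBlur(cv2.cvtColor(w["img"],cv2.COLOR_RGB2GRAY),(0,0),.8).astype(int)
for v in(110,140,165):
    print(v,g[v,188:208].tolist(),g[v,428:480].tolist())
print("col",g[90:108,185].tolist(),g[172:190,190].tolist(),g[90:108,466].tolist(),g[172:190,458].tolist())
A=np.array([ray(w,u,.06) for u in((177,98),(474,98),(181,182),(467,182))]);print(A.round(4).tolist(),A.mean(0).round(4))
print([ray(w,u,.028).round(4).tolist() for u in((190,38),(460,38))])
E
```

```text
[[0.6349, -0.0152, 0.05], [0.636, -0.1088, 0.05], [0.5344, -0.1112, 0.05], [0.5333, -0.0151, 0.05]] [ 0.5847 -0.0626  0.05  ]
110 [237, 233, 226, 214, 195, 171, 145, 121, 105, 99, 97, 97, 97, 96, 97, 97, 97, 97, 97, 98] [220, 219, 220, 222, 224, 226, 226, 222, 208, 178, 148, 133, 128, 127, 128, 129, 130, 131, 132, 132, 132, 132, 132, 133, 135, 141, 157, 181, 204, 220, 228, 233, 236, 237, 237, 236, 236, 235, 234, 234, 233, 232, 230, 227, 220, 212, 210, 214, 219, 220, 220, 220]
140 [238, 237, 237, 234, 227, 217, 201, 180, 155, 130, 110, 101, 98, 97, 97, 98, 97, 97, 98, 98] [222, 223, 224, 226, 227, 225, 217, 196, 165, 140, 130, 128, 128, 129, 130, 130, 130, 130, 131, 131, 131, 132, 135, 144, 164, 189, 212, 224, 230, 234, 236, 236, 236, 235, 234, 233, 233, 233, 232, 231, 228, 223, 216, 213, 216, 220, 215, 202, 184, 171, 165, 164]
165 [238, 237, 237, 236, 236, 233, 226, 216, 200, 179, 154, 128, 110, 101, 99, 99, 99, 99, 98, 99] [224, 225, 227, 227, 223, 207, 176, 145, 130, 127, 127, 128, 128, 129, 129, 129, 129, 130, 130, 131, 133, 143, 162, 188, 211, 224, 230, 233, 234, 234, 232, 227, 223, 217, 205, 181, 158, 145, 141, 138, 135, 132, 129, 127, 126, 126, 126, 127, 125, 118, 105, 98]
col [236, 236, 236, 237, 237, 236, 235, 229, 218, 211, 214, 223, 231, 235, 237, 237, 237, 237] [237, 237, 237, 237, 236, 235, 232, 225, 215, 205, 206, 215, 223, 226, 227, 228, 228, 228] [219, 219, 219, 218, 218, 217, 216, 210, 199, 196, 205, 217, 226, 232, 234, 235, 235, 235] [207, 184, 158, 143, 139, 138, 135, 130, 124, 119, 118, 121, 125, 127, 127, 127, 127, 127]
[[0.6108, 0.0213, 0.06], [0.6129, -0.1482, 0.06], [0.5632, 0.0227, 0.06], [0.5653, -0.149, 0.06]] [ 0.588  -0.0633  0.06  ]
[[0.65, 0.022, 0.028], [0.6521, -0.1474, 0.028]]
```

{"fn": "servo_tool", "kwargs": {"plan": [{"xyz": [-2, 0, -3.5], "twist": [0, 0, 0], "jaw": 1}, {"xyz": [-4, 0, -7], "twist": [0, 0, 0], "jaw": 1}, {"xyz": [-6, 0, -10.5], "twist": [0, 0, 0], "jaw": 1}, {"xyz": [-8, 0, -14], "twist": [0, 0, 0], "jaw": 1}, {"xyz": [-8, 0, -18], "twist": [0, 0, 0], "jaw": 1}, {"xyz": [-8, 0, -21.5], "twist": [0, 0, 0], "jaw": 1}, {"xyz": [-8, 0, -21.5], "twist": [0, 0, 0], "jaw": 1}, {"xyz": [-8, -4, -21.5], "twist": [0, 0, 0], "jaw": 1}, {"xyz": [-8, -8, -21.5], "twist": [0, 0, 0], "jaw": 1}, {"xyz": [-8, -8, -21.5], "twist": [0, 0, 0], "jaw": 1}]}}

```text
time_s: 6.8
tool_pos: [0.4351, 0.023, 0.5199]
tool_rot: [-179.8, 0.2, 1.4]
force: [-0.9, 1.6, 0.2]
grip_width: 0.0005
grasp_force: 0.0
```

```bash
python3 - <<'E'
from h import *
w,s=pickle.load(open("c4.pkl","rb"))
for n,u,z in(("flask",(174,290),.04),("beaker",(203,272),.035)):print(n,ray(s,u,z).round(3))
# outer face of open hood, project hypothesised hood_face and free edge into scene
th=1.75
def H(x,a,o):
    return tf((.5514,-.0574,.0126),[(x,.13-a*np.cos(th)+o*np.sin(th),.024+a*np.sin(th)+o*np.cos(th))])[0]
for a in((-.11,.235,.064),(-.164,.256,.064),(.164,.256,.064),(-.164,.256,0),(-.164,0,.064),(0,.282,.093)):print(a,H(*a).round(3),proj(s,H(*a)).round(0),((proj(s,H(*a))-[190,170])*2+[0,300]).round())
E
```

```text
flask [0.658 0.363 0.04 ]
beaker [0.686 0.259 0.035]
(-0.11, 0.235, 0.064) [0.438 0.176 0.244] [267. 239.] [154. 437.]
(-0.164, 0.256, 0.064) [0.384 0.179 0.264] [278. 241.] [176. 443.]
(0.164, 0.256, 0.064) [0.712 0.183 0.264] [210. 193.] [ 40. 346.]
(-0.164, 0.256, 0) [0.385 0.116 0.276] [299. 228.] [217. 416.]
(-0.164, 0, 0.064) [0.385 0.133 0.013] [298. 311.] [215. 583.]
(0, 0.282, 0.093) [0.548 0.214 0.285] [229. 213.] [ 78. 385.]
```

{"fn": "servo_tool", "kwargs": {"plan": [{"xyz": [0, -4, 0], "twist": [0, 0, 0], "jaw": 1}, {"xyz": [0, -8, 0], "twist": [0, 0, 0], "jaw": 1}, {"xyz": [0, -12, 0], "twist": [0, 0, 0], "jaw": 1}, {"xyz": [0, -16, 0], "twist": [0, 0, 0], "jaw": 1}, {"xyz": [0, -20, 0], "twist": [0, 0, 0], "jaw": 1}, {"xyz": [0, -22, 0], "twist": [0, 0, 0], "jaw": 1}, {"xyz": [0, -22, 0], "twist": [0, 0, 0], "jaw": 1}, {"xyz": [0, -22, 4], "twist": [0, 0, 0], "jaw": 1}, {"xyz": [0, -22, 8], "twist": [0, 0, 0], "jaw": 1}, {"xyz": [0, -22, 9.3], "twist": [0, 0, 0], "jaw": 1}]}}

```text
time_s: 7.63
tool_pos: [0.4315, 0.2335, 0.4213]
tool_rot: [179.7, 0.6, 0.7]
force: [-0.0, -0.2, -0.7]
grip_width: 0.0009
grasp_force: 0.0
```

{"fn": "servo_tool", "kwargs": {"plan": [{"xyz": [0, 1, 0], "twist": [0, 0, 0], "jaw": 1}, {"xyz": [0, 2, 0], "twist": [0, 0, 0], "jaw": 1}, {"xyz": [0, 2.8, 0], "twist": [0, 0, 0], "jaw": 1}, {"xyz": [0, 3.6, 0], "twist": [0, 0, 0], "jaw": 1}, {"xyz": [0, 4.6, 0], "twist": [0, 0, 0], "jaw": 1}, {"xyz": [0, 5.8, 0], "twist": [0, 0, 0], "jaw": 1}, {"xyz": [0, 7, 0], "twist": [0, 0, 0], "jaw": 1}, {"xyz": [0, 8.2, 0], "twist": [0, 0, 0], "jaw": 1}, {"xyz": [0, 9.4, 0], "twist": [0, 0, 0], "jaw": 1}, {"xyz": [0, 10.6, 0], "twist": [0, 0, 0], "jaw": 1}]}}

```text
time_s: 8.47
tool_pos: [0.4341, 0.1311, 0.4327]
tool_rot: [-179.6, -0.5, 0.9]
force: [0.4, 6.3, 7.3]
grip_width: 0.0005
grasp_force: 4.0
```

{"fn": "servo_tool", "kwargs": {"plan": [{"xyz": [0, 1.2, 0], "twist": [0, 0, 0], "jaw": 1}, {"xyz": [0, 2.4, 0], "twist": [0, 0, 0], "jaw": 1}, {"xyz": [0, 3.6, 0], "twist": [0, 0, 0], "jaw": 1}, {"xyz": [0, 4.8, 0], "twist": [0, 0, 0], "jaw": 1}, {"xyz": [0, 6, 0], "twist": [0, 0, 0], "jaw": 1}, {"xyz": [0, 7.2, 0], "twist": [0, 0, 0], "jaw": 1}, {"xyz": [0, 8.4, 0], "twist": [0, 0, 0], "jaw": 1}, {"xyz": [0, 9.6, 0], "twist": [0, 0, 0], "jaw": 1}, {"xyz": [0, 10.8, 0], "twist": [0, 0, 0], "jaw": 1}, {"xyz": [0, 12, 0], "twist": [0, 0, 0], "jaw": 1}]}}

```text
time_s: 9.3
tool_pos: [0.4349, 0.0088, 0.4295]
tool_rot: [-179.9, -0.1, 0.7]
force: [0.5, 2.0, 0.6]
grip_width: 0.0007
grasp_force: 0.9
```

{"fn": "servo_tool", "kwargs": {"plan": [{"xyz": [0, 0, -3], "twist": [0, 0, 0], "jaw": 1}, {"xyz": [0, 0, -7], "twist": [0, 0, -7], "jaw": 1}, {"xyz": [0, 0, -10], "twist": [0, 0, -14], "jaw": 1}, {"xyz": [0, 0, -10], "twist": [0, 0, -21], "jaw": 1}, {"xyz": [0, 0, -10], "twist": [0, 0, -28], "jaw": 1}, {"xyz": [0, 0, -10], "twist": [0, 0, -35], "jaw": 1}, {"xyz": [0, 0, -10], "twist": [0, 0, -42], "jaw": 1}, {"xyz": [0, 0, -10], "twist": [0, 0, -49], "jaw": 1}, {"xyz": [0, 0, -10], "twist": [0, 0, -56], "jaw": 1}, {"xyz": [0, 0, -10], "twist": [0, 0, -63], "jaw": 0.6}]}}

```text
time_s: 10.13
tool_pos: [0.4347, 0.0083, 0.5294]
tool_rot: [179.9, -0.1, 64.0]
force: [-0.2, 0.2, -0.2]
grip_width: 0.0028
grasp_force: 0.0
```

{"fn": "servo_tool", "kwargs": {"plan": [{"xyz": [0, 0, 0], "twist": [0, 0, -7], "jaw": 0.6}, {"xyz": [0, 0, 0], "twist": [0, 0, -14], "jaw": 0.6}, {"xyz": [0, 0, 0], "twist": [0, 0, -21], "jaw": 0.6}, {"xyz": [0, 0, 0], "twist": [0, 0, -28], "jaw": 0.6}, {"xyz": [0, 0, 0], "twist": [0, 0, -35], "jaw": 0.6}, {"xyz": [0, 0, 0], "twist": [0, 0, -42], "jaw": 0.6}, {"xyz": [0, 0, 0], "twist": [0, 0, -49], "jaw": 0.6}, {"xyz": [0, 0, 0], "twist": [0, 0, -56], "jaw": 0.6}, {"xyz": [0, 0, 0], "twist": [0, 0, -63], "jaw": 0.6}, {"xyz": [0, 0, 0], "twist": [0, 0, -63], "jaw": 0.6}]}}

```text
time_s: 10.97
tool_pos: [0.4347, 0.0083, 0.5294]
tool_rot: [179.9, 0.1, 126.8]
force: [-0.3, -0.3, -0.1]
grip_width: 0.035
grasp_force: 0.0
```

{"fn": "servo_tool", "kwargs": {"plan": [{"xyz": [0, 0, 0], "twist": [0, 0, -7], "jaw": 0.6}, {"xyz": [0, 0, 0], "twist": [0, 0, -14], "jaw": 0.6}, {"xyz": [0, 0, 0], "twist": [0, 0, -21], "jaw": 0.6}, {"xyz": [0, 0, 0], "twist": [0, 0, -28], "jaw": 0.6}, {"xyz": [0, 0, 0], "twist": [0, 0, -35], "jaw": 0.6}, {"xyz": [0, 0, 0], "twist": [0, 0, -42], "jaw": 0.6}, {"xyz": [0, 0, 0], "twist": [0, 0, -49], "jaw": 0.6}, {"xyz": [0, 0, 0], "twist": [0, 0, -54], "jaw": 0.6}, {"xyz": [0, 0, 0], "twist": [0, 0, -54], "jaw": 0.6}]}}

```text
time_s: 11.72
tool_pos: [0.4348, 0.0086, 0.529]
tool_rot: [180.0, 0.1, -179.4]
force: [-0.4, 0.2, -0.7]
grip_width: 0.0349
grasp_force: 0.0
```

{"fn": "servo_tool", "kwargs": {"plan": [{"xyz": [-2, -3.5, 0], "twist": [0, 0, 0], "jaw": 0.4}, {"xyz": [-4, -7, 0], "twist": [0, 0, 0], "jaw": 0.4}, {"xyz": [-6, -10.5, 0], "twist": [0, 0, 0], "jaw": 0.4}, {"xyz": [-8, -14, 0], "twist": [0, 0, 0], "jaw": 0.4}, {"xyz": [-10, -17.5, 0], "twist": [0, 0, 0], "jaw": 0.4}, {"xyz": [-12, -21, 0], "twist": [0, 0, 0], "jaw": 0.4}, {"xyz": [-12, -21, 4], "twist": [0, 0, 0], "jaw": 0.4}, {"xyz": [-12, -21, 8], "twist": [0, 0, 0], "jaw": 0.4}, {"xyz": [-12, -21, 12], "twist": [0, 0, 0], "jaw": 0.4}, {"xyz": [-12, -21, 13], "twist": [0, 0, 0], "jaw": 0.4}]}}

```text
time_s: 12.55
tool_pos: [0.5558, -0.1991, 0.3917]
tool_rot: [179.8, -0.6, -179.6]
force: [-1.4, -0.4, -0.9]
grip_width: 0.0523
grasp_force: 0.0
```

{"fn": "servo_tool", "kwargs": {"plan": [{"xyz": [0, 0, 0], "twist": [0, 0, 0], "jaw": 0.4}, {"xyz": [0, 0, 0], "twist": [0, 0, 0], "jaw": 0.4}, {"xyz": [0, 0, 0], "twist": [0, 0, 0], "jaw": 0.4}, {"xyz": [0, 0, 0], "twist": [0, 0, 0], "jaw": 0.4}, {"xyz": [0, 0, 0], "twist": [0, 0, 0], "jaw": 0.4}, {"xyz": [0, 0, 0], "twist": [0, 0, 0], "jaw": 0.4}, {"xyz": [0, 0, 0], "twist": [0, 0, 0], "jaw": 0.4}, {"xyz": [0, 0, 0], "twist": [0, 0, 0], "jaw": 0.4}, {"xyz": [0, 0, 0], "twist": [0, 0, 0], "jaw": 0.4}, {"xyz": [0, 0, 0], "twist": [0, 0, 0], "jaw": 0.4}]}}

```text
time_s: 13.38
tool_pos: [0.5576, -0.1993, 0.3983]
tool_rot: [-180.0, 0.0, -179.3]
force: [-0.0, 0.3, -0.1]
grip_width: 0.0524
grasp_force: 0.0
```

```bash
python3 - <<'E'
from cell import env
from h import *
o=env.get_obs();print(o["tool_pos"],o["tool_rot"],o["qpos"].round(1),o["time_s"])
w=env.read_camera("wrist");pickle.dump(w,open("c5.pkl","wb"))
p=proj(w,np.array([[.553,-.209,.117]]))[0];print("expected bar px",p)
g=cv2.cvtColor(w["img"],cv2.COLOR_RGB2GRAY)
u0,v0=int(p[0])-100,max(0,int(p[1])-100)
c=g[v0:v0+200:5,u0:u0+200:4];print(u0,v0)
for k,r in enumerate(c):print(v0+5*k,"".join(" .:-=+*#%@"[::-1][int(x)*10//256] for x in r))
E
```

```text
[ 0.55762362 -0.19926178  0.39827815] [-1.79998433e+02  3.22897136e-04 -1.79296185e+02] [ -1.6  11.7  21.6  93.1  -4.4  76.1 111.4] 13.3833
expected bar px [310.61736804 234.75645769]
210 134
134 ======...      . ..      :=====*#:================
139 =====-.  . .  .          :=====*#:================
144 =====.  .   .       .    :=====+#:================
149 ====-. .      .  . .     :=====+#:================
154 ====-  .   .             :=====+#:================
159 ====.. ..  .             ======+#:================
164 ====     .  ::::==+++++++++*****#:================
169 ===:        ===+=========---------================
174 ====..      -+++=========--=--=--:================
179 =====.      :+=+=========----=---:================
184 =====.      :+=+======***=--=-----================
189 ===============+=====***%%%#==--=:================
194 ============++=+===+***#%%%%#*+++=+++**+==========
199 ============****+++****#%%%@#***********==========
204 ============***********%%%%@************==========
209 ============***********%%@@@************==========
214 ============***********%
[... 591 characters left out ...]
   :..:****#@%%@#************===========
274       .  -*+ ....****#@%@@*************=======+%#=
279         .%@@%@= .*****%%@#*************=====%@@@@*
284         #@@%%@+           =====+#******=====@%%@@@
289        +@@%%%@+           =====+#-=========+%%%%@@
294       +@@@%%%@*           =====+#-=========+@@@@@@
299     .#@@@%@%%@#           =====+#-=========+%%%%%@
304 :::=%%@%%%%%%%%::::::::::::+++++#=+++++++++*%%%%%%
309 ####%##%####%#%###################################
314 #########################*************************
319 #########################*************************
324 #########################*+*+*+++*+++*++*+++++++*+
329 #########################*++++++++++++++++++++++++
```

```bash
python3 - <<'E'
from h import *
w=pickle.load(open("c5.pkl","rb"))
g=cv2.cvtColor(w["img"],cv2.COLOR_RGB2GRAY)
m=np.zeros_like(g);m[184:290,290:335]=(g[184:290,290:335]<55)
n,l,st,ce=cv2.connectedComponentsWithStats(m);k=1+np.argmax(st[1:,4]);print(st[k],ce[k])
ys,xs=np.nonzero(l==k)
for z in(.117,.124):
    P=np.array([ray(w,(x,y),z)[:2] for x,y in zip(xs,ys)])
    r=cv2.minAreaRect(P.astype(np.float32)*1000);e=np.linalg.eigh(np.cov(P.T))[1][:,1]
    print(z,P.mean(0).round(4),r,np.degrees(np.arctan(e[1]/e[0])))
E
```

```text
[ 295  188   27   92 1658] [307.78468034 233.86791315]
0.117 [ 0.5527 -0.211 ] ((553.4199829101562, -211.0731964111328), (13.122072219848633, 66.8795166015625), 83.86264038085938) -6.138715580803197
0.124 [ 0.551  -0.2107] ((551.677490234375, -210.78115844726562), (12.771524429321289, 65.09282684326172), 83.8626480102539) -6.1387155808032015
```

{"fn": "servo_tool", "kwargs": {"plan": [{"xyz": [0.6, -1.15, 3], "twist": [0, 0, 6.8], "jaw": 0.4}, {"xyz": [0.6, -1.15, 6], "twist": [0, 0, 6.8], "jaw": 0.4}, {"xyz": [0.6, -1.15, 8.5], "twist": [0, 0, 6.8], "jaw": 0.4}, {"xyz": [0.6, -1.15, 10], "twist": [0, 0, 6.8], "jaw": 0.4}, {"xyz": [0.6, -1.15, 11.1], "twist": [0, 0, 6.8], "jaw": 0.4}, {"xyz": [0.6, -1.15, 11.1], "twist": [0, 0, 6.8], "jaw": 0.4}, {"xyz": [0.6, -1.15, 11.1], "twist": [0, 0, 6.8], "jaw": 0.4}]}}

```text
time_s: 14.02
tool_pos: [0.5519, -0.2109, 0.2874]
tool_rot: [-180.0, -0.0, 173.9]
force: [-0.2, 0.3, -0.5]
grip_width: 0.0526
grasp_force: 0.0
```

{"fn": "servo_tool", "kwargs": {"plan": [{"xyz": [0, 0, 0], "twist": [0, 0, 0], "jaw": 0.7}, {"xyz": [0, 0, 0], "twist": [0, 0, 0], "jaw": 0.8}, {"xyz": [0, 0, 0], "twist": [0, 0, 0], "jaw": 1}, {"xyz": [0, 0, 0], "twist": [0, 0, 0], "jaw": 1}, {"xyz": [0, 0, 0], "twist": [0, 0, 0], "jaw": 1}, {"xyz": [0, 0, 0], "twist": [0, 0, 0], "jaw": 1}, {"xyz": [0, 0, 0], "twist": [0, 0, 0], "jaw": 1}], "newtons": 30}}

```text
time_s: 14.6
tool_pos: [0.5518, -0.2109, 0.2874]
tool_rot: [-180.0, 0.0, 173.9]
force: [-0.9, 0.7, 0.0]
grip_width: 0.0134
grasp_force: 0.1
```

{"fn": "servo_tool", "kwargs": {"plan": [{"xyz": [0, 0, 0], "twist": [0, 0, 0], "jaw": 1}, {"xyz": [0, 0, 0], "twist": [0, 0, 3], "jaw": 1}, {"xyz": [0, 0, 0], "twist": [0, 0, 8], "jaw": 1}, {"xyz": [0, 0, 0.05], "twist": [0, 0, 13], "jaw": 1}, {"xyz": [0, 0, 0.1], "twist": [0, 0, 18], "jaw": 1}, {"xyz": [0, 0, 0.1], "twist": [0, 0, 23], "jaw": 1}, {"xyz": [0, 0, 0.15], "twist": [0, 0, 28], "jaw": 1}, {"xyz": [0, 0, 0.2], "twist": [0, 0, 33], "jaw": 1}, {"xyz": [0, 0, 0.2], "twist": [0, 0, 38], "jaw": 1}, {"xyz": [0, 0, 0.2], "twist": [0, 0, 38], "jaw": 1}]}}

```text
time_s: 15.43
tool_pos: [0.5519, -0.2111, 0.2858]
tool_rot: [180.0, 0.1, 135.8]
force: [-0.5, 0.1, 2.9]
grip_width: 0.0123
grasp_force: 30.0
```

{"fn": "servo_tool", "kwargs": {"plan": [{"xyz": [0, 0, 0], "twist": [0, 0, 5], "jaw": 1}, {"xyz": [0, 0, 0.05], "twist": [0, 0, 10], "jaw": 1}, {"xyz": [0, 0, 0.1], "twist": [0, 0, 15], "jaw": 1}, {"xyz": [0, 0, 0.1], "twist": [0, 0, 20], "jaw": 1}, {"xyz": [0, 0, 0.15], "twist": [0, 0, 25], "jaw": 1}, {"xyz": [0, 0, 0.2], "twist": [0, 0, 29], "jaw": 1}, {"xyz": [0, 0, 0.2], "twist": [0, 0, 32], "jaw": 1}, {"xyz": [0, 0, 0.2], "twist": [0, 0, 35], "jaw": 1}, {"xyz": [0, 0, 0.2], "twist": [0, 0, 37], "jaw": 1}, {"xyz": [0, 0, 0.2], "twist": [0, 0, 37], "jaw": 1}]}}

```text
time_s: 16.27
tool_pos: [0.5521, -0.2115, 0.2831]
tool_rot: [179.9, 0.1, 99.0]
force: [3.0, -3.1, -3.9]
grip_width: 0.013
grasp_force: 30.0
```

```bash
python3 -c "
from cell import env
o=env.get_obs();print(o['tool_pos'],o['tool_rot'],o['force'],o['wrist_torque'],o['grip_width'],o['grasp_force'],o['qpos'].round(1))"
```

```text
[ 0.55209154 -0.2115442   0.28306359] [1.79929929e+02 1.28715582e-01 9.89761076e+01] [ 3.01902411 -3.14925489 -3.93218115] [-0.62120935 -0.77606082  0.01065945] 0.012997731779556227 30.00007862225175 [ -9.6  18.1  33.2 101.3 -10.9  63.7  36.1]
```

{"fn": "servo_tool", "kwargs": {"plan": [{"xyz": [0, 0, 0], "twist": [0, 0, 1.5], "jaw": 1}, {"xyz": [0, 0, 0], "twist": [0, 0, 1.5], "jaw": 1}, {"xyz": [0, 0, 0], "twist": [0, 0, 1.5], "jaw": 0.6}, {"xyz": [0, 0, 0], "twist": [0, 0, 1.5], "jaw": 0.5}, {"xyz": [0, 0, 0], "twist": [0, 0, 1.5], "jaw": 0.4}, {"xyz": [0, 0, 0], "twist": [0, 0, 1.5], "jaw": 0.4}, {"xyz": [0, 0, -3], "twist": [0, 0, 1.5], "jaw": 0.4}, {"xyz": [0, 0, -7], "twist": [0, 0, 1.5], "jaw": 0.4}, {"xyz": [0, 0, -11], "twist": [0, 0, 1.5], "jaw": 0.4}, {"xyz": [0, 0, -11], "twist": [0, 0, 1.5], "jaw": 0.4}]}}

```text
time_s: 17.1
tool_pos: [0.5533, -0.2121, 0.4018]
tool_rot: [179.3, 0.2, 97.4]
force: [1.5, -1.1, 1.8]
grip_width: 0.0509
grasp_force: 0.0
```

```bash
python3 - <<'E'
from cell import env
from h import *
o=env.get_obs();print(o["tool_pos"],o["tool_rot"],o["force"],o["grip_width"],o["time_s"])
w=env.read_camera("wrist")
g=cv2.cvtColor(w["img"],cv2.COLOR_RGB2GRAY)
p=proj(w,np.array([.5518,-.211,.12]));u,v=p.astype(int);print(p)
a,b=max(0,v-70),min(v+70,285);m=np.zeros_like(g);m[a:b,u-70:u+70]=g[a:b,u-70:u+70]<55
n,l,st,ce=cv2.connectedComponentsWithStats(m);k=1+np.argmax(st[1:,4]);print(st[k])
ys,xs=np.nonzero(l==k)
P=np.array([ray(w,(x,y),.12)[:2] for x,y in zip(xs,ys)])
e=np.linalg.eigh(np.cov(P.T))[1][:,1];print(P.mean(0).round(4),cv2.minAreaRect(P.astype(np.float32)*1000),np.degrees(np.arctan2(e[1],e[0])))
E
```

```text
[ 0.55327253 -0.21214781  0.40178073] [179.29496331   0.23077227  97.39912829] [ 1.49910908 -1.08830612  1.81651168] 0.05093793924921063 17.1
[318.77741495 237.27217324]
[ 310  193   18   90 1406]
[ 0.5517 -0.2115] ((551.7804565429688, -212.18988037109375), (11.622589111328125, 65.10372161865234), 8.255640983581543) 98.6721898313747
```

```bash
python3 -c "
from cell import env
print(env.sign_off())"
```

```text
the job is handed in; nothing more can be done
None
```

I handed the job in at about 17 s, but the simulator returned no verdict. By the last camera check before the hood closed, the gateway sat about 3 mm short of abreast and 1 mm off the middle line, and square. The hood is shut and the T-handle is turned to about 1.43 rad. I didn't measure the hood's angle, and I didn't check the bystanders afterwards, though the arm kept well clear of them.

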